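Cover the four-well bead tray with its pegged cover

TASK

Close the open four-well bead tray on the cutting mat with its own cover, the longer one with four pegs: pick the cover up by its grip block, lower it gently so that every peg goes into its own well, keeping hold of it until the pegs are well down inside, and leave it lying flat on the tray's rim. Leave the shorter three-peg cover standing where it is.

Things in the scene. Friction and masses are not known exactly. Their poses are not given: they have to be found in the camera images.
- bead_tray: White bead tray, fixed to the table, open on top: 185 (y) x 50 (x) x 46 mm high. Four square wells in a row along y, 40 x 40 mm, 41 deep, centres 45 mm apart, 5 mm walls; beads on the floors, below the pegs' reach. Origin: centre of the underside, z up. Cover fully home: its strip rests on the rim, grip block's centre 69 mm above this origin, y axes parallel (either way round).
- long_cover_grip (a point): Longer loose white cover, 120 g, standing on its pegs on the table: strip 180 (y) x 46 (x) x 8 mm; under it 4 pegs in a row along y, 45 mm apart, 28 long, tapering from 26 to 20 mm across; on top, mid-strip, a grip block 16 (x) x 30 (y) x 30 mm high. Point: centre of the grip block, 15 mm above the strip's top, 51 above the peg tips; z up. Ends alike. Grey discs on top mark the 4 pegs.
- short_cover_grip (a point): Shorter loose white cover, 90 g, standing on its pegs on the table: strip 135 (y) x 46 (x) x 8 mm; under it 3 pegs in a row along y, 45 mm apart, 28 long, tapering from 26 to 20 mm across; on top, mid-strip, a grip block 16 (x) x 30 (y) x 30 mm high. Point: centre of the grip block, 15 mm above the strip's top, 51 above the peg tips; z up. Ends alike. Stays where it is.
Things that resemble listed ones, but are neither listed nor needed, are in the scene too. Leave any turquoise or yellow look-alike of the part that bears long_cover_grip alone.

How it is judged:
On the way:
1. the long cover, still held by the gripper, is over the middle of the tray with its pegs at least 15 mm down in the wells (horizontal distance between long_cover_grip and bead_tray below 0.015 m and angle between the y axis of long_cover_grip and the y axis of bead_tray, either way round below 0.18 rad and angle between long_cover_grip's own z axis and vertical below 0.12 rad and z of long_cover_grip in the frame of bead_tray below 0.082 m and contact force between the fingers and long_cover above 0.5 N), for 0.1 s.
At the end, for the whole second after the job is handed in: The long cover lies at rest and flat (within 7 degrees) on the rim, pegs in the wells: its middle within 15 mm of the tray's, lengths within 10 degrees, grip centre 64 to 73 mm above the tray's underside; the short cover is within 30 mm of its start (horizontal distance between long_cover_grip and bead_tray below 0.015 m and angle between the y axis of long_cover_grip and the y axis of bead_tray, either way round below 0.18 rad and angle between long_cover_grip's own z axis and vertical below 0.12 rad and z of long_cover_grip in the frame of bead_tray between 0.064 and 0.073 m and linear speed of long_cover below 0.02 m/s and distance of short_cover_grip from where it was at the start of the episode below 0.03 m); the robot touches nothing.
It fails at once if the short three-peg cover is moved by more than 30 mm (distance of short_cover_grip from where it was at the start of the episode above 0.03 m).
It also fails if it takes over 42 s, if anything falls off the work surface, if the arm or the gripper's body presses on something with over 40 N, if the wrist force passes 120 N, or if a joint passes its speed limit or range.

ROBOT

A 7-joint arm with a two-finger parallel gripper is mounted at the origin on the work surface. World frame = base frame: x ahead of the robot, y to its left, z up, the work surface at z = 0. Lengths are in m, angles in rad, forces in N, time in s.
With the tool pointing down it reaches from about 0.425 to 0.875 m from the base axis. Payload 4.7 kg.
Tool frame: the origin (TCP) lies between the finger pads; the fingertips stand 14 mm ahead of it and the grasp point (between the pads) lies 5 mm behind it; z points along the fingers, y is the line along which they close (so a half turn about z gives the same grasp; the last joint's range is limited). The gripper opens to 87 mm and grips with 3 to 60 N. Pads are 19 mm wide; open, the fingers measure 117 mm over their backs; the gripper's body (75 mm by 190 mm) begins 51 mm behind the grasp point.
Start: joints at [-1.264, 0.321, -0.07, 1.45, 0.023, 1.371, -0.057], TCP at [0.188, 0.622, 0.237] pointing down, gripper open.
Joint ranges: [-2.86, 2.86], [-0.3, 2.09], [-1.38, 1.24], [0.06, 2.45], [-1.56, 4.7], [0.09, 2.05], [-2.69, 2.69]. Speed limits (rad/s): [2.57, 2.57, 3.14, 3.14, 3.14, 3.14, 3.14].

INTERFACE

Orientations are given as a rotation vector (axis times angle).
In Python, from bench import ctrl gives the robot as it stands.
- The arm moves only by the tool step_arm, never from a script. Its argument "commands" is a list of rows, each an object with "travel": the shift along the tool's x, y, z in m, a list of three; "turn": the turn, a rotation vector about the tool's x, y, z in degrees, a list of three. A call has 1 to 5 rows; each row is the pose to reach, as a shift and turn from the pose commanded when the call began, along the tool's axes at that moment; what a row does not reach only later rows make up. A row lasts 1/10 s, in which the tool goes at most 50 mm and 8.59 degrees, less where a joint would pass 70% of its speed; a pose out of reach is approached as far as the arm can. A call with a gripper value outside its range is refused whole. "gripper" is the opening, from 0 (shut) to 1 (fully open), set as the call begins (left out, the last holds). The fingers move at their own pace and stop on an object; "force" is the grip in N (left out, the last holds). Time passes only in rows, so rows that repeat a pose let the fingers close. It gives the time, the measured TCP pose, the force, the opening and the grip force at its end, in the units of the state.
- ctrl.get_state(): the state, without advancing time (a new reading comes with each control period).
- ctrl.get_image(name): name is "side" or "top" or "wrist"; returns the picture (384x512x3 uint8, red, green, blue); there is no depth.
- ctrl.camera_model(name): a dict with "fx", "fy", "cx", "cy" (pixels), "R" (3x3) and "t" (3): a world point X has camera coordinates R X + t; the wrist camera has in their place "T_tool_cam" (4x4, takes a point from camera to tool coordinates, whose origin is the TCP and whose axes are the flange's). Camera axes: x right, y down, z forward; pixel columns grow to the right and rows downward; lengths in m; the calibration is good to about 2 mm. The wrist camera is an equidistant fisheye: a pixel r from the principal point sees the ray r / f radians off the axis. A picture is of the moment at which its call begins: read the wrist's pose just before it. camera_model takes no time and is no camera call.
- ctrl.close_job(): hands the job in; it is judged then, once.
The state is a dict: "time": time; "joint_positions": joint angles; "qd": joint speeds; "joint_torque": joint torques, N m; "position": TCP position; "tool_rot": TCP orientation; "ft_force": force on the tool from outside, world axes, zero at the start; "torque": the same for the moment, N m; "grip_width": opening from 0.0 (shut) to 1.0 (fully open); "grip_force": force on a finger pad.
Only numpy, scipy, OpenCV 4.12 (cv2) and the standard library are available. Lean on these libraries where they do the work, as an engineer would, in place of code of your own. Each camera call takes 0.05 s, during which the arm holds its last target. There are 200 camera calls.

## Working session

There is one attempt and no reset: what is moved stays moved. The work goes in short steps, Python scripts to look and compute and a tool call to move; the robot and the scene stay as the last step left them, time stands still between calls to the robot, and variables do not carry over. Pictures are saved under pics/ and viewed, at most 10 in all, crops included, and the job is handed in when it is done.

Besides the shell and the picture viewer there is one more tool, called by a JSON object that holds its "method" and its "body". step_arm: Moves the arm, as the interface text tells. Its arguments: {"type":"object","properties":{"commands":{"type":"array"},"gripper":{"type":"number"},"force":{"type":"number"}},"required":["commands"]}

```bash
mkdir -p pics
python3 - <<'E'
from bench import ctrl
import cv2,numpy as np
s=ctrl.get_state();print(s['time'],s['position'],s['tool_rot'],s['grip_width'])
for n in ('top','side'):
    cv2.imwrite(f'pics/{n}0.png',cv2.resize(ctrl.get_image(n)[:,:,::-1],(800,600),interpolation=cv2.INTER_CUBIC))
for n in('top','side','wrist'): print(n,ctrl.camera_model(n))
E
```

```text
0.0 [0.1875225  0.62181973 0.23544965] [-4.58214271e-01 -3.10782578e+00  2.97932168e-03] 1.0005726537362891
top {'fx': 351.6595688635404, 'fy': 351.6595688635404, 'cx': 259.80654052322484, 'cy': 188.08052042503937, 'R': array([[ 0.00691278, -0.99997165, -0.00298672],
       [-0.98393194, -0.00626895, -0.17843382],
       [ 0.17841004,  0.0041722 , -0.98394738]]), 't': array([0.00617022, 0.42260189, 0.97802508])}
side {'fx': 390.2417526778694, 'fy': 390.2417526778694, 'cx': 254.0485510490806, 'cy': 190.31719804165238, 'R': array([[-9.99926435e-01, -1.00679203e-02,  6.76474287e-03],
       [-1.20917423e-02,  7.83420338e-01, -6.21374577e-01],
       [ 9.56312582e-04, -6.21410663e-01, -7.83484444e-01]]), 't': array([0.39661252, 0.04493451, 0.95133759])}
wrist {'fx': 297.3186396354542, 'fy': 297.3186396354542, 'cx': 256.2217568869206, 'cy': 191.480176385884, 'T_tool_cam': array([[-1.70937736e-04, -9.55826777e-01, -2.93930509e-01,
         8.07207126e-02],
       [ 9.99999907e-01, -4.68877252e-05, -4.29085017e-04,
        -1.20112793e-03],
       [ 3.96349215e-04, -2.93930555e-01,  9.55826696e-01,
        -1.47656579e-01],
       [ 0.00000000e+00,  0.00000000e+00,  0.00000000e+00,
         1.00000000e+00]])}
```

View pics/top0.png

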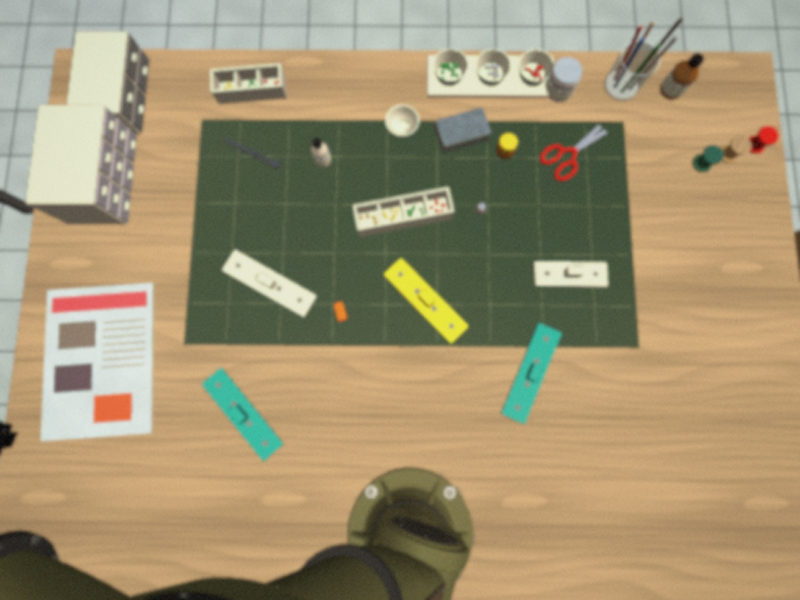

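View pics/side0.png

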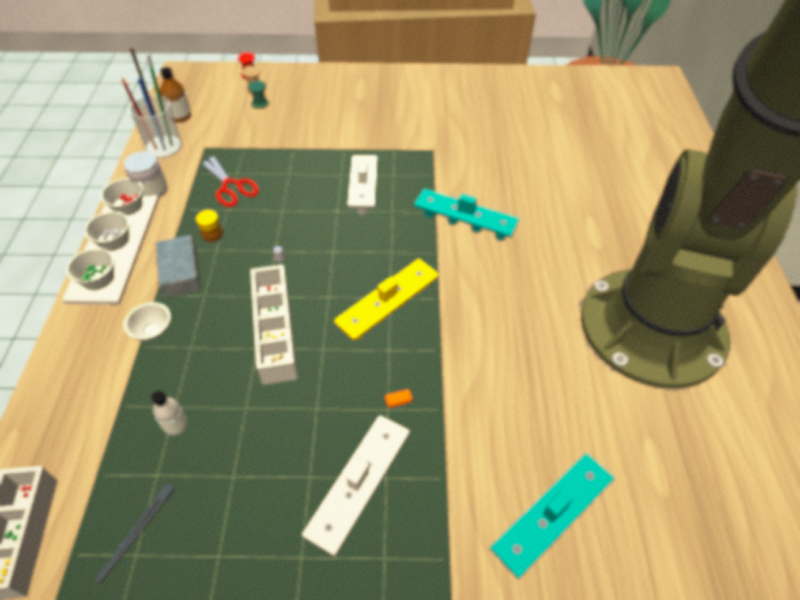

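Candidates in the top view (800x600) are white (269,283), white short (571,274), yellow (426,300), turquoise (242,414) and turquoise (531,372). I choose the white one at (269,283): it is the longer one and has end discs spaced for 4 pegs. The tray is the four-well one at (404,209), not the three-well one at (247,82). Next is a close crop.

Run:
```python
from bench import ctrl
import cv2,numpy as np
t=ctrl.get_image('top')[:,:,::-1];s=ctrl.get_image('side')[:,:,::-1]
r=lambda im,x,y:cv2.resize(im[y:y+75,x:x+100],(400,300),interpolation=cv2.INTER_CUBIC)
a=np.hstack([r(t,130,145),r(t,210,100)])
b=np.hstack([r(s,180,265),r(s,130,165)])
cv2.imwrite('pics/crop1.png',np.vstack([a,b]))
```

```text
(no output)
```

View pics/crop1.png

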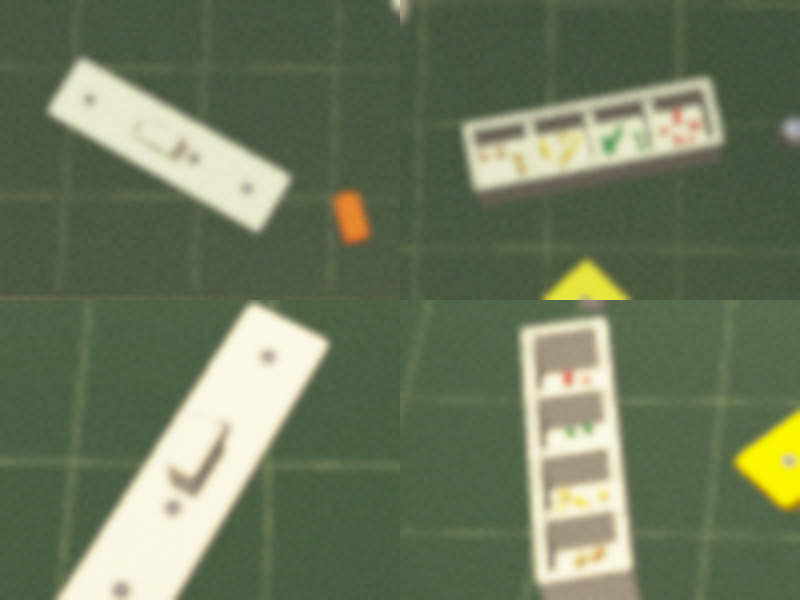

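The crop shows the white long cover with discs at crop (90,99), (194,158) and (247,188); the fourth is behind the block. The four-well tray rim corners are clear in both views. Next I compute their positions from the two cameras.

```bash
cat > h.py <<'E'
from bench import ctrl
import numpy as np
from scipy.spatial.transform import Rotation as Rn
def ray(n,uv,z):
    m=ctrl.camera_model(n);R,t=m['R'],m['t'];C=-R.T@t
    d=R.T@np.array([(uv[0]-m['cx'])/m['fx'],(uv[1]-m['cy'])/m['fy'],1]);return C+d*(z-C[2])/d[2]
def crop(n,pts,off,z): return np.array([ray(n,np.array(p)/4-.375+off,z)[:2] for p in pts])
def toolmove(target,yaw_y):
    "shift and turn in tool axes to put TCP at target, tool down, tool y axis along world angle yaw_y (mod pi)"
    s=ctrl.get_state();R=Rn.from_rotvec(s['tool_rot']).as_matrix()
    best=None
    for a in(yaw_y,yaw_y+np.pi):
        y=np.array([np.cos(a),np.sin(a),0]);z=np.array([0,0,-1.]);G=np.c_[np.cross(y,z),y,z]
        r=Rn.from_matrix(R.T@G).as_rotvec(degrees=True)
        if best is None or np.linalg.norm(r)<np.linalg.norm(best): best=r
    return (R.T@(np.array(target)-s['position'])).round(4),best.round(2)
E
python3 - <<'E'
from h import *
ang=lambda v:np.degrees(np.arctan2(v[1],v[0]))
A=crop('top',[(82,57),(292,178),(260,234),(47,110)],(130,145),.036)
print('cover top',A.mean(0),np.linalg.norm(np.roll(A,-1,0)-A,axis=1),ang(A[1]-A[0]),ang(A[2]-A[3]))
D=crop('top',[(90,99),(194,158),(247,188)],(130,145),.036);print(D,(D[0]+D[2])/2,np.linalg.norm(D[2]-D[0]),ang(D[2]-D[0]))
D=crop('side',[(121,290),(173,208),(268,56)],(180,265),.036);print(D,np.linalg.norm(D[2]-D[1]),np.linalg.norm(D[1]-D[0]),ang(D[2]-D[1]),D[1]+.25*(D[2]-D[1]))
T=crop('top',[(62,122),(309,77),(324,145),(77,191)],(210,100),.046)
print('tray top',T.mean(0),np.linalg.norm(np.roll(T,-1,0)-T,axis=1),ang(T[1]-T[0]),ang(T[2]-T[3]))
T=crop('side',[(120,28),(206,17),(232,268),(137,285)],(130,165),.046)
print('tray side',T.mean(0),np.linalg.norm(np.roll(T,-1,0)-T,axis=1),ang(T[1]-T[2]),ang(T[0]-T[3]))
print(Rn.from_rotvec(ctrl.get_state()['tool_rot']).as_matrix().round(3))
E
```

```text
cover top [0.44321261 0.26455365] [0.18135508 0.04632545 0.18316123 0.04626757] -119.53494225465718 -119.54601531173246
[[0.47653469 0.32444818]
 [0.4330768  0.24619138]
 [0.41124082 0.20678343]] [0.44388775 0.2656158 ] 0.13456702006181515 -119.02652743235107
[[0.47530035 0.32504423]
 [0.45357382 0.2862689 ]
 [0.40992098 0.20710796]] 0.09039925227141288 0.04444736251638364 -118.87428274264423 [0.44266061 0.26647867]
tray top [0.58618171 0.01555882] [0.18622076 0.05377014 0.18467883 0.05425905] -78.82497176203381 -78.6824231344279
tray side [0.58498906 0.01682649] [0.05255188 0.18601468 0.0514105  0.18799258] -78.46383144831147 -78.11223089036751
[[-0.957  0.289 -0.   ]
 [ 0.289  0.957 -0.001]
 [-0.    -0.001 -1.   ]]
```

Both views agree: cover at (0.443,0.266) with its length at 60.9°, tray at (0.5855,0.016) at 101.5°, and the sizes match to about 3 mm. Moving in two stages to hover.

{"method": "step_arm", "body": {"commands": [{"travel": [-0.035, -0.027, 0.008], "turn": [0, 0, 8]}, {"travel": [-0.07, -0.053, 0.016], "turn": [0, 0, 16]}, {"travel": [-0.105, -0.08, 0.024], "turn": [0, 0, 24]}, {"travel": [-0.14, -0.107, 0.032], "turn": [0, 0, 32]}, {"travel": [-0.174, -0.133, 0.04], "turn": [0, 0, 40]}], "gripper": 1}}

```text
time: 0.7
position: [0.3167, 0.443, 0.1962]
tool_rot: [1.502, 2.759, 0.0]
ft_force: [0.9, 0.7, 0.3]
grip_width: 1.0
grip_force: 0.0
```

```bash
python3 -c "
from h import *
s=ctrl.get_state();print(s['position'],s['joint_positions'])
print(toolmove([.4433,.2658,.16],np.radians(-29.1)))"
```

```text
[0.31674714 0.44298254 0.19620432] [-1.09884528  0.1205706   0.10812193  1.77453392 -0.01364086  1.24711185
 -0.41322336]
(array([-0.2175,  0.0101,  0.0362]), array([ 1.000e-02, -0.000e+00,  6.198e+01]))
```

{"method": "step_arm", "body": {"commands": [{"travel": [-0.044, 0.002, 0.007], "turn": [0, 0, 8]}, {"travel": [-0.088, 0.004, 0.014], "turn": [0, 0, 16]}, {"travel": [-0.131, 0.006, 0.022], "turn": [0, 0, 24]}, {"travel": [-0.175, 0.008, 0.029], "turn": [0, 0, 32]}, {"travel": [-0.2175, 0.01, 0.036], "turn": [0, 0, 40]}]}}

```text
time: 1.2
position: [0.4441, 0.2666, 0.1604]
tool_rot: [-2.355, -2.079, -0.001]
ft_force: [0.5, -0.3, -1.0]
grip_width: 1.003
grip_force: 0.0
```

{"method": "step_arm", "body": {"commands": [{"travel": [0, 0, 0], "turn": [0, 0, 8]}, {"travel": [0, 0, 0], "turn": [0, 0, 16]}, {"travel": [0, 0, 0], "turn": [0, 0, 22]}, {"travel": [0, 0, 0], "turn": [0, 0, 22]}]}}

```text
time: 1.6
position: [0.4433, 0.2682, 0.1605]
tool_rot: [-2.704, -1.599, 0.0]
ft_force: [0.3, 0.0, -0.1]
grip_width: 0.999
grip_force: 0.0
```

```bash
python3 -c "
from h import *
import cv2
s=ctrl.get_state();print(s['position'],s['tool_rot'],s['joint_positions'])
cv2.imwrite('pics/w1.png',cv2.resize(ctrl.get_image('wrist')[:,:,::-1],(800,600),interpolation=cv2.INTER_CUBIC))
print(toolmove([.4433,.2658,.054],np.radians(-29.1)))"
```

```text
[0.44333902 0.26817173 0.16047711] [-2.70410685e+00 -1.59911793e+00  2.26761758e-04] [-0.91284184  0.09179363  0.33609461  1.88573341 -0.03289304  1.16951229
 -1.06790452]
(array([-0.0022,  0.0012,  0.1065]), array([-0.  ,  0.  ,  0.46]))
```

View pics/w1.png

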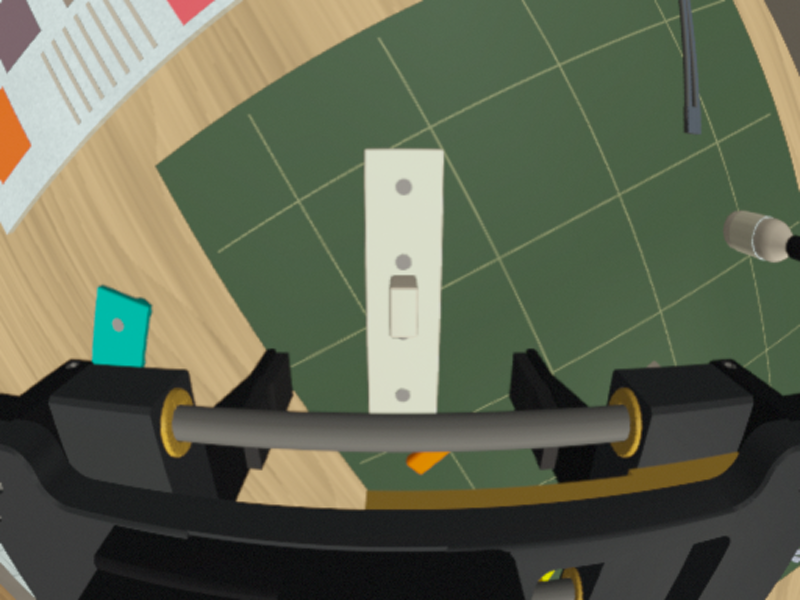

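The wrist view shows the long white cover, upright and centred between the fingers. Its discs are at (403,187), (403,262) and (403,395), and the block top is at (404,307). Checking against the estimate.

```bash
cat >> h.py <<'E'
def wrist(uv800,z,s):
    m=ctrl.camera_model('wrist');u=np.array(uv800)*.64-.18
    p=(u-[m['cx'],m['cy']])/m['fx'];r=np.hypot(*p);d=np.r_[p/r*np.sin(r),np.cos(r)]
    T=m['T_tool_cam'];R=Rn.from_rotvec(s['tool_rot']).as_matrix()
    C=s['position']+R@T[:3,3];d=R@T[:3,:3]@d;return C+d*(z-C[2])/d[2]
E
python3 -c "
from h import *
s=ctrl.get_state()
P=np.array([wrist(p,.036,s) for p in[(403,187),(403,262),(403,395)]]);print(P,(P[0]+P[2])/2,np.linalg.norm(P[0]-P[2]),np.degrees(np.arctan2(*(P[0]-P[2])[1::-1])))
c=(P[0]+P[2])/2
print(wrist((404,311),.066,s))
print(toolmove([c[0],c[1],.054],np.radians(-29.1)))"
```

```text
[[0.47586852 0.32395186 0.036     ]
 [0.45439393 0.28455611 0.036     ]
 [0.41144778 0.20562985 0.036     ]] [0.44365815 0.26479085 0.036     ] 0.13472241868861837 61.433797355759836
[0.44472671 0.2660127  0.066     ]
(array([-0.0029,  0.002 ,  0.1065]), array([-0.  ,  0.  ,  0.46]))
```

{"method": "step_arm", "body": {"commands": [{"travel": [-0.0025, 0.001, 0.04], "turn": [0, 0, 0]}, {"travel": [-0.0025, 0.001, 0.075], "turn": [0, 0, 0]}, {"travel": [-0.0025, 0.001, 0.097], "turn": [0, 0, 0]}, {"travel": [-0.0025, 0.001, 0.1065], "turn": [0, 0, 0]}, {"travel": [-0.0025, 0.001, 0.1065], "turn": [0, 0, 0]}]}}

```text
time: 2.15
position: [0.4423, 0.2652, 0.0531]
tool_rot: [2.702, 1.602, -0.004]
ft_force: [-0.4, 0.3, -0.3]
grip_width: 1.002
grip_force: 0.0
```

{"method": "step_arm", "body": {"commands": [{"travel": [0, 0, 0], "turn": [0, 0, 0]}, {"travel": [0, 0, 0], "turn": [0, 0, 0]}, {"travel": [0, 0, 0], "turn": [0, 0, 0]}, {"travel": [0, 0, 0], "turn": [0, 0, 0]}, {"travel": [0, 0, 0], "turn": [0, 0, 0]}], "gripper": 0, "force": 25}}

```text
time: 2.65
position: [0.4433, 0.2659, 0.0546]
tool_rot: [-2.703, -1.6, -0.001]
ft_force: [1.1, 0.4, 0.1]
grip_width: 0.636
grip_force: 0.0
```

{"method": "step_arm", "body": {"commands": [{"travel": [0, 0, 0], "turn": [0, 0, 0]}, {"travel": [0, 0, 0], "turn": [0, 0, 0]}, {"travel": [0, 0, 0], "turn": [0, 0, 0]}, {"travel": [0, 0, 0], "turn": [0, 0, 0]}, {"travel": [0, 0, 0], "turn": [0, 0, 0]}]}}

```text
time: 3.15
position: [0.4431, 0.2656, 0.054]
tool_rot: [2.704, 1.6, 0.0]
ft_force: [0.2, 0.1, -1.9]
grip_width: 0.18
grip_force: 25.0
```

Gripped, with the opening at about 16 mm. Lifting.

{"method": "step_arm", "body": {"commands": [{"travel": [0, 0, -0.01], "turn": [0, 0, 0]}, {"travel": [0, 0, -0.03], "turn": [0, 0, 0]}, {"travel": [0, 0, -0.06], "turn": [0, 0, 0]}, {"travel": [0, 0, -0.085], "turn": [0, 0, 0]}, {"travel": [0, 0, -0.1], "turn": [0, 0, 0]}]}}

```text
time: 3.65
position: [0.4439, 0.2661, 0.1568]
tool_rot: [-2.703, -1.599, -0.005]
ft_force: [-0.3, 0.2, -2.2]
grip_width: 0.18
grip_force: 25.0
```

{"method": "step_arm", "body": {"commands": [{"travel": [0, 0, 0], "turn": [0, 0, 0]}, {"travel": [0, 0, 0], "turn": [0, 0, 0]}]}}

```text
time: 3.85
position: [0.4428, 0.2655, 0.154]
tool_rot: [-2.704, -1.6, -0.0]
ft_force: [-1.3, -0.1, -1.0]
grip_width: 0.18
grip_force: 25.0
```

```bash
python3 -c "
from h import *
import cv2
s=ctrl.get_state();print(s['position'],s['ft_force'],s['torque'])
w=ctrl.get_image('wrist')[:,:,::-1]
cv2.imwrite('pics/w2.png',cv2.resize(w[60:300,140:376],(590,600),interpolation=cv2.INTER_CUBIC))
print(toolmove([.5855,.0162,.154],np.radians(11.5)))"
```

```text
[0.44284792 0.26553587 0.15399421] [-1.29430096 -0.13904194 -1.0455307 ] [-0.0824864   0.11179686  0.0114475 ]
(array([-0.1494,  0.2453, -0.0007]), array([ -0.06,   0.06, -40.28]))
```

View pics/w2.png

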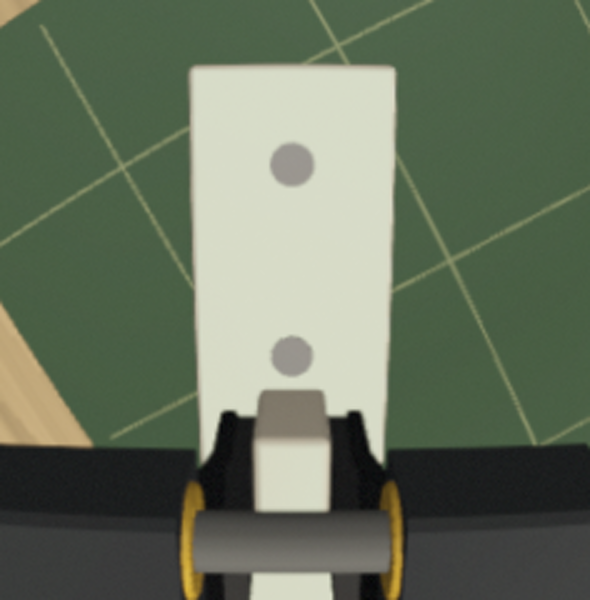

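The cover is held square in the fingers, with discs at crop (292,164) and (292,356). Checking for slip and tilt from the disc positions.

```bash
python3 -c "
from h import *
s=ctrl.get_state();R=Rn.from_rotvec(s['tool_rot']).as_matrix()
for p in [(292,164),(292,356)]:
    u=np.array(p)/2.5-.3+[140,60]
    P=wrist((u+.18)/.64,s['position'][2]-.018,s);print(R.T@(P-s['position']))
"
```

```text
[0.067159   0.00061154 0.017913  ]
[0.02225178 0.00061383 0.01797094]
```

{"method": "step_arm", "body": {"commands": [{"travel": [-0.025, 0.04, 0], "turn": [0, 0, -7]}, {"travel": [-0.05, 0.08, 0], "turn": [0, 0, -14]}, {"travel": [-0.075, 0.12, 0], "turn": [0, 0, -21]}, {"travel": [-0.1, 0.16, 0], "turn": [0, 0, -28]}, {"travel": [-0.124, 0.203, 0], "turn": [0, 0, -34]}]}}

```text
time: 4.4
position: [0.5606, 0.0582, 0.1526]
tool_rot: [-2.11, -2.325, 0.003]
ft_force: [0.9, 1.0, -0.8]
grip_width: 0.182
grip_force: 25.0
```

The cover centre is within 0.5 mm of the TCP with no tilt. Completing the transfer.

```bash
python3 -c "
from h import *
print(toolmove([.5855,.0162,.135],np.radians(11.5)))"
```

```text
(array([-0.0443,  0.0208,  0.0176]), array([-0.14, -0.01, -5.95]))
```

{"method": "step_arm", "body": {"commands": [{"travel": [-0.022, 0.01, 0], "turn": [0, 0, -3]}, {"travel": [-0.0445, 0.021, 0], "turn": [0, 0, -6]}, {"travel": [-0.0445, 0.021, 0.015], "turn": [0, 0, -6]}, {"travel": [-0.0445, 0.021, 0.027], "turn": [0, 0, -6]}, {"travel": [-0.0445, 0.021, 0.027], "turn": [0, 0, -6]}]}}

```text
time: 4.9
position: [0.5832, 0.0185, 0.1235]
tool_rot: [-1.989, -2.425, 0.007]
ft_force: [-0.0, 0.6, -0.9]
grip_width: 0.179
grip_force: 25.0
```

{"method": "step_arm", "body": {"commands": [{"travel": [0, 0, 0], "turn": [0, 0, 0]}, {"travel": [0, 0, 0], "turn": [0, 0, 0]}]}}

```text
time: 5.1
position: [0.586, 0.0183, 0.1273]
tool_rot: [-1.992, -2.43, -0.001]
ft_force: [0.2, -0.5, -1.2]
grip_width: 0.181
grip_force: 25.0
```

```bash
python3 -c "
from h import *
import cv2
s=ctrl.get_state();print(s['position'],s['tool_rot'],s['ft_force'])
print(toolmove([.5855,.0162,.1],np.radians(11.5)))
v=ctrl.get_image('side')[:,:,::-1];t=ctrl.get_image('top')[:,:,::-1]
cv2.imwrite('pics/s2.png',np.hstack([cv2.resize(v[140:260,120:220],(400,480),interpolation=3),cv2.resize(t[80:200,210:310],(400,480),interpolation=3)]))"
```

```text
[0.58599955 0.01829877 0.12727101] [-1.99158190e+00 -2.42953202e+00 -8.11576167e-04] [ 0.24072756 -0.46546108 -1.23991797]
(array([-0.002 , -0.0009,  0.0273]), array([ 0.02, -0.02, -0.19]))
```

View pics/s2.png

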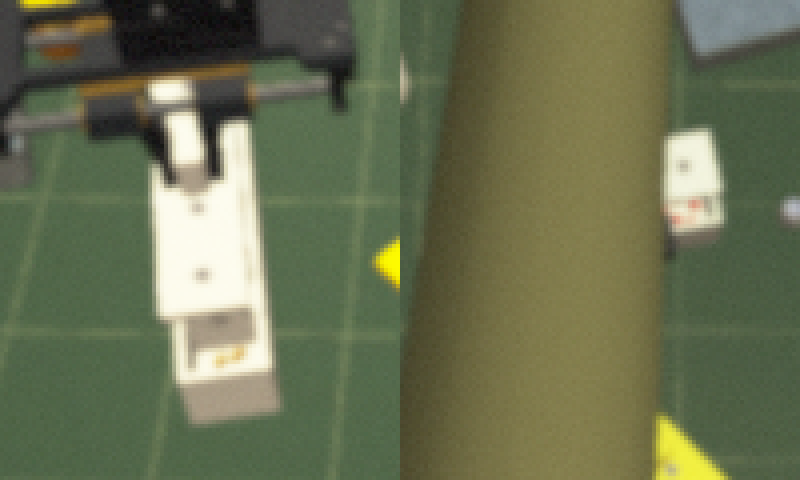

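Both views show the cover over the tray and parallel to it. It looks displaced only because of its height. Lowering in steps and watching the force.

{"method": "step_arm", "body": {"commands": [{"travel": [-0.002, -0.001, 0.01], "turn": [0, 0, 0]}, {"travel": [-0.002, -0.001, 0.018], "turn": [0, 0, 0]}, {"travel": [-0.002, -0.001, 0.024], "turn": [0, 0, 0]}, {"travel": [-0.002, -0.001, 0.03], "turn": [0, 0, 0]}, {"travel": [-0.002, -0.001, 0.034], "turn": [0, 0, 0]}]}}

```text
time: 5.7
position: [0.5851, 0.015, 0.0922]
tool_rot: [-1.993, -2.428, 0.001]
ft_force: [0.5, -0.4, -0.8]
grip_width: 0.179
grip_force: 25.0
```

{"method": "step_arm", "body": {"commands": [{"travel": [0, 0, 0.003], "turn": [0, 0, 0]}, {"travel": [0, 0, 0.006], "turn": [0, 0, 0]}, {"travel": [0, 0, 0.009], "turn": [0, 0, 0]}, {"travel": [0, 0, 0.012], "turn": [0, 0, 0]}, {"travel": [0, 0, 0.012], "turn": [0, 0, 0]}]}}

```text
time: 6.2
position: [0.5852, 0.0151, 0.0807]
tool_rot: [-1.993, -2.428, 0.001]
ft_force: [-0.0, -0.5, -1.8]
grip_width: 0.184
grip_force: 25.0
```

No contact force and the pegs are about 19 mm down. Continuing to the rim.

{"method": "step_arm", "body": {"commands": [{"travel": [0, 0, 0.002], "turn": [0, 0, 0]}, {"travel": [0, 0, 0.004], "turn": [0, 0, 0]}, {"travel": [0, 0, 0.006], "turn": [0, 0, 0]}, {"travel": [0, 0, 0.008], "turn": [0, 0, 0]}, {"travel": [0, 0, 0.008], "turn": [0, 0, 0]}]}}

```text
time: 6.7
position: [0.5852, 0.015, 0.0727]
tool_rot: [-1.993, -2.428, 0.001]
ft_force: [-0.1, -0.3, -0.5]
grip_width: 0.182
grip_force: 25.0
```

{"method": "step_arm", "body": {"commands": [{"travel": [0, 0, 0.001], "turn": [0, 0, 0]}, {"travel": [0, 0, 0.001], "turn": [0, 0, 0]}, {"travel": [0, 0, 0.001], "turn": [0, 0, 0]}]}}

```text
time: 7.0
position: [0.5855, 0.015, 0.0721]
tool_rot: [1.993, 2.428, 0.0]
ft_force: [-0.0, -0.5, -0.8]
grip_width: 0.181
grip_force: 25.0
```

{"method": "step_arm", "body": {"commands": [{"travel": [0, 0, 0], "turn": [0, 0, 0]}, {"travel": [0, 0, 0], "turn": [0, 0, 0]}, {"travel": [0, 0, 0], "turn": [0, 0, 0]}, {"travel": [0, 0, 0], "turn": [0, 0, 0]}, {"travel": [0, 0, 0], "turn": [0, 0, 0]}], "gripper": 0.7}}

```text
time: 7.5
position: [0.5855, 0.0151, 0.0721]
tool_rot: [1.993, 2.428, 0.0]
ft_force: [0.2, -0.7, 0.5]
grip_width: 0.554
grip_force: 0.0
```

{"method": "step_arm", "body": {"commands": [{"travel": [0, 0, -0.02], "turn": [0, 0, 0]}, {"travel": [0, 0, -0.05], "turn": [0, 0, 0]}, {"travel": [0, 0, -0.08], "turn": [0, 0, 0]}, {"travel": [0, 0, -0.11], "turn": [0, 0, 0]}, {"travel": [0, 0, -0.11], "turn": [0, 0, 0]}]}}

```text
time: 8.0
position: [0.5883, 0.015, 0.1869]
tool_rot: [1.99, 2.424, 0.01]
ft_force: [0.3, -0.4, 0.3]
grip_width: 0.699
grip_force: 0.0
```

```bash
python3 -c "
from h import *
import cv2
s=ctrl.get_state();print(s['position'],s['ft_force'],s['grip_width'])
w=ctrl.get_image('wrist')[:,:,::-1];v=ctrl.get_image('side')[:,:,::-1]
cv2.imwrite('pics/f.png',np.hstack([cv2.resize(w[60:300,160:360],(400,480),interpolation=3),cv2.resize(v[140:260,120:220],(400,480),interpolation=3)]))"
```

```text
[0.58833008 0.01495161 0.18687138] [ 0.27264777 -0.42643531  0.31912934] 0.6990994773449004
```

View pics/f.png

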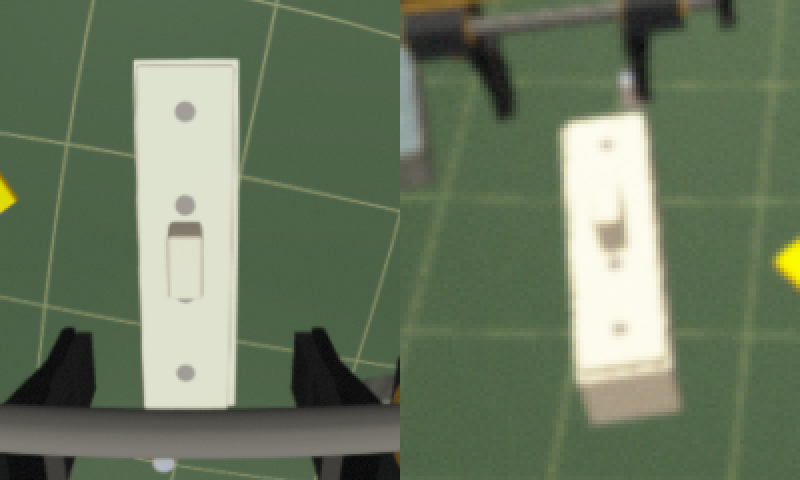

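The cover lies flat on the tray rim: a thin, even rim shows in the wrist view around (185,230), the side view agrees, and the gripper is clear. Settling, then handing in.

{"method": "step_arm", "body": {"commands": [{"travel": [0, 0, 0], "turn": [0, 0, 0]}, {"travel": [0, 0, 0], "turn": [0, 0, 0]}, {"travel": [0, 0, 0], "turn": [0, 0, 0]}]}}

```text
time: 8.4
position: [0.5848, 0.015, 0.1809]
tool_rot: [-1.993, -2.427, 0.002]
ft_force: [0.9, 0.3, -0.7]
grip_width: 0.699
grip_force: 0.0
```

```bash
python3 -c "
from bench import ctrl
print(ctrl.close_job())"
```

```text
the job is handed in; nothing more can be done
None
```

The long four-peg cover lies flat on the bead tray's rim with its pegs in the wells, the arm never went near the short cover, and the job was handed in at about 8.4 s (no verdict was returned).

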